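# Stack the portable station on its base tray

### The arm

A 6-joint arm with a two-finger parallel gripper is mounted at the origin on the work surface. World frame = base frame: x ahead of the robot, y to its left, z up, the work surface at z = 0. Lengths are in mm, angles in rad, forces in N, time in s.
With the tool pointing down it reaches from about 275 to 750 mm from the base axis. Payload 10.2 kg.
Tool frame: the origin (TCP) lies midway between the tips of the shut fingers; the grasp point (between the pads) lies 19 mm behind it (ctrl.grasp_offset is the distance from the TCP to the grasp point, in mm); z points along the fingers, y is the line along which they close (so a half turn about z gives the same grasp; the last joint's range is limited). The gripper opens to 85 mm and grips with 20 to 120 N. Pads are 22 mm wide; open, the fingers measure 114 mm over their backs; the gripper's body (76 mm by 85 mm) begins 54 mm behind the grasp point. The pads swing forward as they close: fully open they stand 13 mm farther back than shut.
Start: joints at [-1.391, 0.313, 1.498, -0, 1.331, -0.223], TCP at [205.786, -482.994, 231.294] pointing down, gripper open.
Joint ranges: [-2.94, 2.94], [-0.97, 2.17], [0.19, 2.56], [-1.23, 4.37], [0.02, 3.11], [-2.88, 2.88]. Speed limits (rad/s): [2.39, 2.39, 3.01, 3.14, 3.14, 3.14].

### API

Orientations are given as a unit quaternion [w, x, y, z].
In Python, from rig import ctrl, viewer, models gives the robot as it stands. The module is installed in compiled form; this text tells all that it offers.
- The arm moves only by the shell command python3 -m pendant 'ROWS' [OPENING] [FORCE]. ROWS is text: rows parted by semicolons, each of 4 numbers parted by spaces: the shift along the tool's x, y, z in m, then the turn about the tool's z in rad. In form: x y z yaw; .... A call has 1 to 10 rows; each row shifts and turns the commanded pose from where the row before left it, along the tool's axes as they then stand; what a row does not reach is not made up. A row lasts 1/8 s, in which the tool goes at most 62.5 mm and 10.7 degrees, less where a joint would pass 70% of its speed; a pose out of reach is approached as far as the arm can. A call is refused whole if a number of a shift passes 0.0625 or a number of a turn 0.188, either way. A call with a gripper value outside its range is refused whole. OPENING is the opening, from 0 (shut) to 1 (fully open), set as the call begins (- or left out, the last holds). The fingers move at their own pace and stop on an object; FORCE is the grip in N (left out, the last holds). Time passes only in rows, so rows that do not move let the fingers close. It gives the time, the measured TCP pose, the force, the opening and the grip force at its end, in the units of the state.
- ctrl.sense(): the state, without advancing time (a new reading comes with each control period).
- viewer.capture(name): name is "scene" or "top" or "wrist"; returns a dict with "color" (480x640x3 uint8, red, green, blue), "vertical_fov" (degrees; the focal length in pixels is half the picture's height over the tangent of half this angle, whatever the lens; pixels are square), "cx", "cy" (the principal point, pixels), "pose" (4x4, takes a point from camera to world coordinates). Camera axes: x right, y down, z forward; pixel columns grow to the right and rows downward; lengths in mm; the calibration is good to about 2 mm. A picture is of the moment at which its call begins. There is no depth.
- ctrl.finish_job(): hands the job in; it is judged then, once.
Trained networks look in the newest picture that a camera, given by its name, has taken for a name from the list of things; names that differ only in an ending like _2 or _b are one class to them, and where a whole thing is asked for, a point or a joint stands for the part that bears it (a point fixed in the world has none). Each returns a list of dicts, best first, with "p" (0 to 1); they miss things now and then, are a little off and sometimes report something else, mostly with a low value. They report only what shows in the picture. A call takes as long as a camera call. They do not tell look-alikes from the thing itself.
- models.boxes_of(camera, query): "at" ([x, y, z] in mm, in world coordinates, good to about 4 mm: the middle of the surface that is visible of it).
The state is a dict: "time_s": time; "joints": joint angles; "dq": joint speeds; "tau": joint torques, N m; "eef_pos": TCP position; "ee_rot": TCP orientation; "force": force on the tool from outside, world axes, zero at the start; "wrist_torque": the same for the moment, N m; "grip_width": opening from 0.0 (shut) to 1.0 (fully open); "grip_force": force on a finger pad.
Only numpy, scipy, OpenCV 4.12 (cv2) and the standard library are available. Lean on these libraries where they do the work, as an engineer would, in place of code of your own. Each camera call takes 0.05 s, during which the arm holds its last target. There are 200 camera calls.

### The job

Set up the portable radio station as one stack on the aluminium base tray: the battery pack on the rubber pad at the bottom, then the antenna tuner, then the transceiver, and the finned amplifier on top where its heat sink gets air. Every unit stands upright on its feet, centred over the pad and square with the tray, its front panel towards the tray's upturned lip and all fronts flush one above the other in line with the pad's front edge. Set the units down rather than dropping them, and leave the other things on the desk where they are.

Things in the scene. Friction and masses are not known exactly. Their poses are not given: they have to be found in the camera images.
- battery_center (a point): Battery pack, the longest unit: light grey plastic box 140 (front to rear) x 66 wide x 48 high with its four 3 mm rubber feet, plain top with four screws; on the front panel a red and a black binding post stand out 11 mm. About 0.55 kg. Point: its centre, half-way along, across and up (24 above its underside). Frame: x from its front panel to its rear end, y to the left of someone who looks from front to rear, z up. It may be gripped across its flat 66 mm width.
- tuner_center (a point): Antenna tuner, the flattest unit: extruded aluminium case 120 x 64 wide x 34 high with its 3 mm feet, four dark grooves along the top, two equal black knobs standing 14 mm out of the front, two round sockets 11 mm out of the rear. About 0.3 kg. Point: its centre (17 above its underside). Frame: x from its front panel to its rear end, y to the left of someone who looks from front to rear, z up. Flat sides, gripped across the 64 mm width.
- transceiver_center (a point): Transceiver: dark grey metal case 102 x 62 wide x 40 high with its 3 mm feet, flat top with six small screws; on the front an amber display and one large tuning knob (15 mm out) beside two small knobs; one round socket 11 mm out of the rear. About 0.34 kg. Point: its centre (20 above its underside). Frame: x from its front panel to its rear end, y to the left of someone who looks from front to rear, z up. Flat sides, gripped across the 62 mm width.
- amplifier_center (a point): Power amplifier, the shortest unit: grey metal case 84 x 60 wide x 44 high with its 3 mm feet, the upper 16 mm a heat sink of eight upright fins running front to rear; toggle switch (10 mm out) and two lamps on the front, two round sockets 11 mm out of the rear. About 0.36 kg. Point: its centre (22 above its underside). Frame: x from its front panel to its rear end, y to the left of someone who looks from front to rear, z up. Flat sides, gripped across the 60 mm width.
- pad_front (a point): Base tray, fixed to the desk for this job: aluminium plate 176 x 100, 4 thick, with a lip turned up to 12 mm over the desk along its front edge, four dark strap slots, and a ribbed black rubber pad 144 x 72 on it whose top is 6 mm over the desk. Point: middle of the pad's front edge, on the pad's top, 21 mm behind the lip. Frame: x from the lip to the rear along the tray, y to the left, z up; a unit set right has its centre half its own length along +x from here and y = 0.
- mug: Bystander: white mug, 80 across, 92 high, with a handle. Origin: centre of its underside.
- paddle: Bystander: Morse paddle key, black base 70 x 45 x 13, with bright posts and two red finger pieces, 33 high. Origin: centre of its underside.
- screwdriver: Bystander: screwdriver about 150 long lying on the desk. Origin: at its middle, on the desk.
- mouse: Bystander: black computer mouse 104 x 58 x 31. Origin: centre of its underside.
- handheld: Bystander: black handheld radio lying on its back, 110 x 56 x 32, with a 130 mm rod aerial. Origin: centre of its underside.
Mind the look-alikes: they are no part of the job. What is shaped like the part that bears transceiver_center but pink is not meant.

How it is judged:
By the outcome, as a careful person would: the job done as asked, in the order asked, and still so for the second after the job is handed in, with the robot touching nothing.
It also fails if it takes over 91 s, if anything falls off the work surface, if the arm or the gripper's body presses on something with over 40 N, if the wrist force passes 120 N, or if a joint passes its speed limit or range.

## Working session

There is one attempt and no reset: what is moved stays moved. The work goes in short steps, Python scripts to look and compute and a shell command to move; the robot and the scene stay as the last step left them, time stands still between calls to the robot, and variables do not carry over. Pictures are saved under pics/ and viewed, at most 14 in all, crops included, and the job is handed in when it is done.

```bash
mkdir -p pics; cat > h.py <<'E'
import numpy as np, cv2
from rig import ctrl, viewer, models
from scipy.spatial.transform import Rotation as R
def cap(n,f):
    c=viewer.capture(n); cv2.imwrite('pics/'+f,cv2.cvtColor(c['color'],cv2.COLOR_RGB2BGR)); return c
def K(c):
    f=240/np.tan(np.radians(c['vertical_fov'])/2); return f
def ray(c,u,v,z):
    f=K(c);P=np.array(c['pose']);d=P[:3,:3]@np.array([(u-c['cx'])/f,(v-c['cy'])/f,1]);o=P[:3,3]
    return o+d*(z-o[2])/d[2]
def pix(c,p):
    P=np.array(c['pose']);q=P[:3,:3].T@(np.array(p)-P[:3,3]);return q[:2]/q[2]*K(c)+[c['cx'],c['cy']]
def sense():
    s=ctrl.sense();r=s['ee_rot'];r=R.from_quat([r[1],r[2],r[3],r[0]]).as_matrix()
    return s,np.array(s['eef_pos']),r
E
python3 - <<'E'
from h import *
np.set_printoptions(precision=1,suppress=True)
for n in ['top','scene']:
    c=cap(n,n+'0.png'); print(n,c['vertical_fov'],c['cx'],c['cy'],np.array(c['pose']))
    for q in ['battery_center','tuner_center','transceiver_center','amplifier_center','pad_front','mug','paddle','screwdriver','mouse','handheld']:
        print(q,[(round(d['p'],2),np.round(d['at']),np.round(pix(c,d['at']))) for d in models.boxes_of(n,q)[:3]])
s,p,r=sense();print(s['time_s'],p,r)
E
```

```text
top 43.46282285545433 316.45063546766585 235.03354103367985 [[   0.    -1.     0.1  358. ]
 [  -1.    -0.    -0.    14.6]
 [   0.    -0.1   -1.  1477.1]
 [   0.     0.     0.     1. ]]
battery_center [(0.64, array([436., 249.,  48.]), array([205., 242.])), (0.49, array([435., 421.,  32.]), array([134., 241.])), (0.41, array([642.,  -3.,  35.]), array([313., 160.]))]
tuner_center [(0.57, array([646.,  -4.,  36.]), array([314., 158.]))]
transceiver_center [(0.74, array([ 697., -360.,   43.]), array([460., 141.])), (0.67, array([ 242., -280.,   40.]), array([426., 329.])), (0.58, array([ 639., -223.,   38.]), array([404., 163.]))]
amplifier_center [(0.76, array([651., 241.,  33.]), array([212., 154.]))]
pad_front [(0.7, array([431.,   0.,   5.]), array([310., 248.]))]
mug [(0.58, array([ 422., -258.,   25.]), array([416., 253.])), (0.58, array([649., 240.,  32.]), array([213., 155.])), (0.18, array([ 382., -407.,   29.]), array([478., 271.]))]
paddle [(0.76, array([539., 115.,  12.]), array([264., 202.])), (0.34, array([428.,   3.,   5.]), array([309., 249.]))]
screwdriver [(0.89, array
[... 732 characters left out ...]
7.]), array([226., 285.])), (0.82, array([ 258., -262.,   38.]), array([263., 199.]))]
amplifier_center [(0.71, array([676., 238.,  33.]), array([421., 320.]))]
pad_front [(0.84, array([440.,   2.,   6.]), array([336., 254.]))]
mug [(0.93, array([ 447., -240.,   58.]), array([248., 227.]))]
paddle [(0.46, array([ 447., -242.,   62.]), array([247., 225.]))]
screwdriver [(0.61, array([ 526., -123.,   15.]), array([282., 263.])), (0.52, array([676., 240.,  34.]), array([422., 320.]))]
mouse [(0.77, array([ 410., -399.,   24.]), array([200., 223.]))]
handheld [(0.92, array([457., 428.,  26.]), array([503., 275.]))]
1.1 [ 205.8 -483.   231.3] [[ 0.9  0.4  0. ]
 [ 0.4 -0.9 -0. ]
 [-0.   0.  -1. ]]
```

View pics/top0.png

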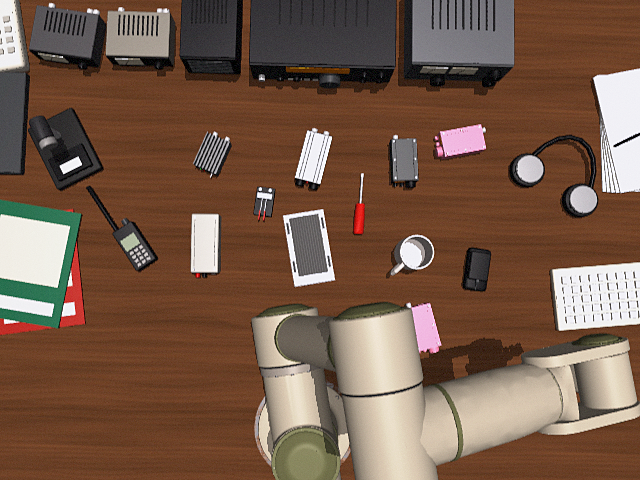

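View pics/scene0.png

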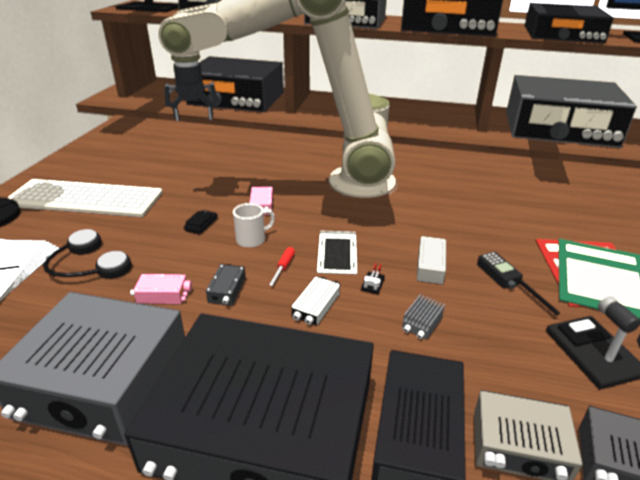

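```bash
python3 - <<'E'
import cv2
a=cv2.imread('pics/top0.png')[120:290,180:440]
cv2.imwrite('pics/crop0.png',cv2.resize(a,None,fx=3.07,fy=3.07,interpolation=cv2.INTER_CUBIC)[:600,:800])
E
```

```text
(no output)
```

View pics/crop0.png

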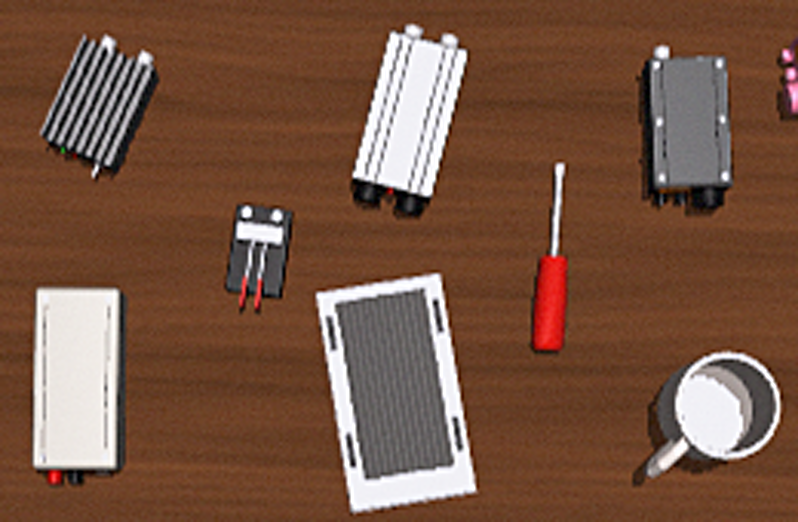

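```bash
cat >> h.py <<'E'
L=dict(bat=(140,66,48),tun=(120,64,34),trx=(102,62,40),amp=(84,60,44))
def goal(ctr,yaw_deg,z=None):
    "tool-frame shift (m) and turn to bring TCP to ctr with tool x at yaw"
    s,p,r=sense(); yaw=np.degrees(np.arctan2(r[1,0],r[0,0]))
    t=np.array([ctr[0],ctr[1],p[2] if z is None else z])
    d=r.T@(t-p)/1000; dy=(yaw-yaw_deg+180)%360-180
    print('t',round(s['time_s'],2),'tcp',p.round(1),'yaw',round(yaw,2),'shift',d.round(4),'turn',round(np.radians(dy),4),'f',np.round(s['force'],1),'gw',round(s['grip_width'],3),'gf',round(s['grip_force'],1))
E
python3 - <<'E'
from h import *
np.set_printoptions(precision=1,suppress=True)
c=viewer.capture('top')
C=dict(bat=([(37,289),(119,289),(119,467),(35,467)],48),tun=([(390,34),(466,47),(434,197),(357,178)],34),
trx=([(654,57),(727,57),(731,186),(654,186)],40),amp=([(84,36),(156,70),(108,166),(42,133)],44),pad=([(334,304),(434,289),(455,465),(367,480)],6))
for k,(cs,z) in C.items():
    P=np.array([ray(c,180+a/3.07,120+b/3.07,z) for a,b in cs]);f=(P[2]+P[3])/2;b=(P[0]+P[1])/2;d=b-f
    print(k,P.mean(0),'yaw',np.degrees(np.arctan2(d[1],d[0])),'len',np.linalg.norm(d),'front',f)
w=viewer.capture('wrist');s,p,r=sense()
Pw=np.array(w['pose']);print('cam in tool',r.T@(Pw[:3,3]-p),'\n',r.T@Pw[:3,:3],w['vertical_fov'],w['cx'],w['cy'])
goal((425,20),10)
E
```

```text
bat [433.7 248.1  48. ] yaw 1.656335285430977 len 137.50065783089323 front [365.  246.1  48. ]
tun [649.2  -5.3  34. ] yaw -11.065927207470025 len 120.33777586427966 front [590.1   6.2  34. ]
trx [ 647.7 -226.1   40. ] yaw 1.5283936331124002 len 102.93560335470202 front [ 596.2 -227.4   40. ]
amp [650.7 240.7  44. ] yaw -22.7994331454878 len 83.7812078864375 front [612.1 256.9  44. ]
pad [436.6   0.9   6. ] yaw 9.993890097356982 len 142.04478575439728 front [366.6 -11.4   6. ]
cam in tool [  83.3   -0.3 -144. ] 
 [[-0.  -0.9 -0.3]
 [ 1.  -0.   0. ]
 [-0.  -0.3  0.9]] 63.50093878777879 319.8923815828913 233.92228748478252
t 1.2 tcp [ 205.8 -483.   231.3] yaw 23.08 shift [ 0.4 -0.4 -0. ] turn 0.2283 f [0.7 1.1 0.8] gw 0.996 gf 0.0
```

```bash
python3 -m pendant '0.0447 -0.0395 0 0;0.0447 -0.0395 0 0;0.0447 -0.0395 0 0;0.0447 -0.0395 0 0;0.0447 -0.0395 0 0;0.0447 -0.0395 0 0;0.0447 -0.0395 0 0;0.0447 -0.0395 0 0;0.0447 -0.0395 0 0;0 0 0 0.114' 1; python3 -m pendant '0 0 0 0.114;0 0 0 0;0 0 0 0'; python3 - <<'E'
from h import *
goal((437,1),10); c=cap('wrist','w1.png'); import pickle; pickle.dump(c,open('w1.pkl','wb'))
E
```

```text
time_s: 2.45
eef_pos: [437.2, 5.1, 231.2]
ee_rot: [-0.0, 0.989, 0.146, 0.0]
force: [0.4, -0.7, -0.5]
grip_width: 1.001
grip_force: 0.0
time_s: 2.82
eef_pos: [436.5, 1.6, 231.4]
ee_rot: [0.0, 0.996, 0.088, 0.0]
force: [-0.4, -0.3, 0.1]
grip_width: 0.996
grip_force: 0.0
t 2.83 tcp [436.5   1.6 231.4] yaw 10.12 shift [0.0004 0.0007 0.    ] turn 0.0021 f [-0.4 -0.3  0.1] gw 0.996 gf 0.0
```

View pics/w1.png

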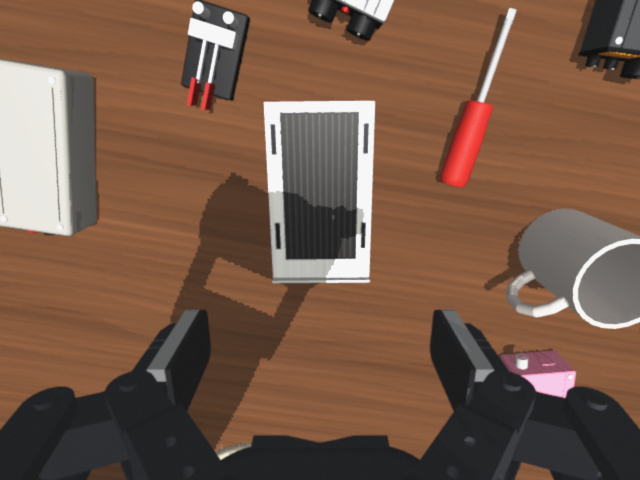

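```bash
cat >> h.py <<'E'
def pose(c,px,z,name=''):
    g=cv2.cvtColor(c['color'],cv2.COLOR_RGB2GRAY)
    q0=np.array(px,np.float32).reshape(-1,1,2)
    q=cv2.cornerSubPix(g,q0.copy(),(4,4),(-1,-1),(3,50,.01)).reshape(-1,2)
    q=np.where(np.linalg.norm(q-q0[:,0],axis=1,keepdims=True)<4,q,q0[:,0])
    P=np.array([ray(c,*a,z) for a in q]);f=(P[2]+P[3])/2;b=(P[0]+P[1])/2;d=b-f
    yaw=np.arctan2(d[1],d[0]);print(name,'px',q.round(1).tolist(),'ctr',P.mean(0).round(1),'front',f.round(1),'yaw',np.degrees(yaw).round(2),'len',np.linalg.norm(d).round(1),'wid',np.linalg.norm((P[0]+P[3]-P[1]-P[2])/2).round(1))
    return P.mean(0),np.degrees(yaw),f
E
python3 -m pendant '0.0101 -0.0607 0 0;0.0101 -0.0607 0 0;0.0101 -0.0607 0 0;0.0101 -0.0607 0 0;0 0 0 0.148;0 0 0 0;0 0 0 0'; python3 - <<'E'
from h import *
import pickle
c=pickle.load(open('w1.pkl','rb')); pose(c,[(281,112),(358,112),(356,259),(288,259)],6,'pad')
pose(c,[(265,101),(375,101),(369,282),(273,282)],4,'plate(lip z differs)')
c=cap('wrist','w2.png');pickle.dump(c,open('w2.pkl','wb'))
E
```

```text
time_s: 3.75
eef_pos: [434.3, 247.3, 231.3]
ee_rot: [-0.0, 1.0, 0.014, 0.0]
force: [-0.5, -0.7, 0.3]
grip_width: 1.002
grip_force: 0.0
pad px [[280.0, 112.0999984741211], [358.20001220703125, 111.5999984741211], [355.0, 258.0], [285.5, 259.20001220703125]] ctr [439.4   2.5   6. ] front [368.6 -10.6   6. ] yaw 10.52 len 143.9 wid 71.2
plate(lip z differs) px [[263.20001220703125, 101.4000015258789], [374.5, 100.5], [369.29998779296875, 279.79998779296875], [272.79998779296875, 280.20001220703125]] ctr [431.6   0.8   4. ] front [344.  -15.8   4. ] yaw 10.77 len 178.5 wid 101.3
```

View pics/w2.png

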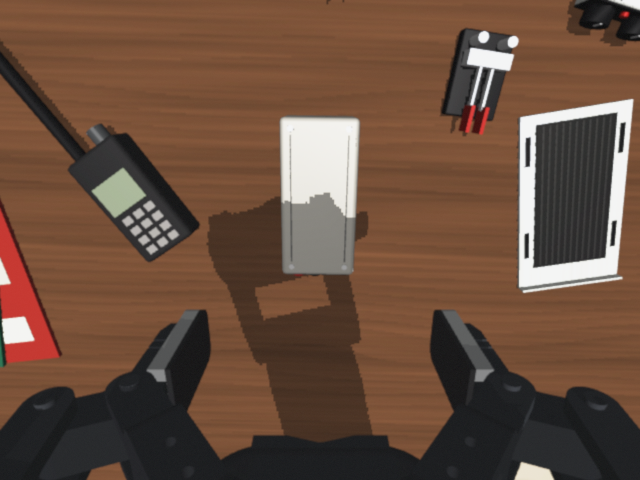

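```bash
python3 - <<'E'
from h import *
import pickle
c=pickle.load(open('w2.pkl','rb')); P,y,f=pose(c,[(280.5,118),(359,118),(353,274),(283,274)],48,'bat'); 
pose(c,[(534,124),(617,113),(607,257),(533,268)],6,'pad')
goal(P[:2],y)
E
```

```text
bat px [[280.70001220703125, 118.0999984741211], [357.79998779296875, 119.0], [353.0, 274.0], [283.29998779296875, 272.29998779296875]] ctr [436.5 248.6  48. ] front [368.  247.3  48. ] yaw 1.14 len 136.9 wid 63.4
pad px [[536.0, 124.9000015258789], [616.7000122070312, 112.4000015258789], [604.5999755859375, 257.0], [532.5999755859375, 267.20001220703125]] ctr [439.1   2.2   6. ] front [368.5 -10.9   6. ] yaw 10.49 len 143.7 wid 72.6
t 3.8 tcp [434.3 247.2 231.4] yaw 1.6 shift [ 0.0022 -0.0014  0.    ] turn 0.0081 f [ 0.1 -0.9  0.5] gw 1.001 gf 0.0
```

```bash
python3 -m pendant '0.0022 -0.0014 0 0.008;0 0 0.06 0;0 0 0.06 0;0 0 0.06 0;0 0 0.028 0;0 0 0.015 0;0 0 0 0' 1; python3 -m pendant '0 0 0 0;0 0 0 0;0 0 0 0;0 0 0 0' 0 60; python3 - <<'E'
from h import *
goal((436.5,248.6),1.14)
E
```

```text
time_s: 4.68
eef_pos: [436.4, 249.2, 8.2]
ee_rot: [0.0, 1.0, 0.009, -0.0]
force: [-0.2, 0.2, -0.6]
grip_width: 1.005
grip_force: 0.0
time_s: 5.18
eef_pos: [437.2, 249.6, 9.9]
ee_rot: [-0.0, 1.0, 0.009, 0.001]
force: [-0.7, -1.4, 6.2]
grip_width: 0.765
grip_force: 66.9
t 5.17 tcp [437.2 249.6   9.9] yaw 1.09 shift [-0.0007  0.001  -0.    ] turn -0.0009 f [-0.7 -1.4  6.2] gw 0.765 gf 66.9
```

```bash
python3 -m pendant '0 0 -0.02 0;0 0 -0.05 0;-0.001 0.0495 0 0;-0.001 0.0495 0 0;-0.001 0.0495 0 0;-0.001 0.0495 0 0;0 0.0495 0 0;0 0 0 -0.164;0 0 0 0;0 0 0 0'; python3 - <<'E'
from h import *
goal((438,2.1),10.5,17)
E
```

```text
time_s: 6.42
eef_pos: [436.7, 2.3, 78.4]
ee_rot: [-0.0, 0.996, 0.09, -0.0]
force: [-1.1, -0.1, -6.1]
grip_width: 0.762
grip_force: 71.7
t 6.42 tcp [436.7   2.3  78.4] yaw 10.35 shift [0.0012 0.0005 0.0614] turn -0.0025 f [-1.1 -0.1 -6.1] gw 0.762 gf 71.7
```

```bash
python3 -m pendant '0.0012 0.0005 0.03 -0.0025;0 0 0.02 0;0 0 0.007 0;0 0 0.002 0;0 0 0.001 0;0 0 0.001 0;0 0 0.001 0;0 0 0 0'; python3 - <<'E'
from h import *
goal((438,2.1),10.5,16)
E
```

```text
time_s: 7.42
eef_pos: [438.2, 1.5, 16.4]
ee_rot: [0.0, 0.996, 0.092, 0.0]
force: [-0.0, -0.5, -6.5]
grip_width: 0.765
grip_force: 71.4
t 7.42 tcp [438.2   1.5  16.4] yaw 10.61 shift [-0.0001 -0.0006  0.0004] turn 0.0019 f [-0.  -0.5 -6.5] gw 0.765 gf 71.4
```

```bash
python3 -m pendant '0 -0.0006 0.001 0;0 0 0.001 0;0 0 0 0'; python3 - <<'E'
from h import *
goal((438,2.1),10.5,16)
E
```

```text
time_s: 7.8
eef_pos: [438.3, 1.8, 15.8]
ee_rot: [0.0, 0.996, 0.093, 0.0]
force: [-9.7, -3.6, 20.6]
grip_width: 0.762
grip_force: 75.2
t 7.8 tcp [438.3   1.8  15.8] yaw 10.62 shift [-0.0002 -0.0004 -0.0002] turn 0.0021 f [-9.7 -3.6 20.6] gw 0.762 gf 75.2
```

```bash
python3 -m pendant '0 0 -0.001 0;0 0 0 0;0 0 0 0;0 0 0 0;0 0 -0.02 0;0 0 -0.06 0;0 0 -0.06 0;0 0 -0.06 0;0 0 0 0;0 0 0 0' 1; python3 - <<'E'
from h import *
import pickle
c=cap('wrist','w3.png');pickle.dump(c,open('w3.pkl','wb'))
goal((649,-5),-11)
E
```

```text
time_s: 9.05
eef_pos: [437.7, 2.2, 214.6]
ee_rot: [-0.0, 0.996, 0.093, -0.001]
force: [-0.1, -0.5, -0.9]
grip_width: 0.998
grip_force: 0.0
t 9.1 tcp [437.5   2.3 214.1] yaw 10.62 shift [ 0.2066  0.0461 -0.0005] turn 0.3773 f [-0.3  0.1  0.1] gw 0.999 gf 0.0
```

View pics/w3.png

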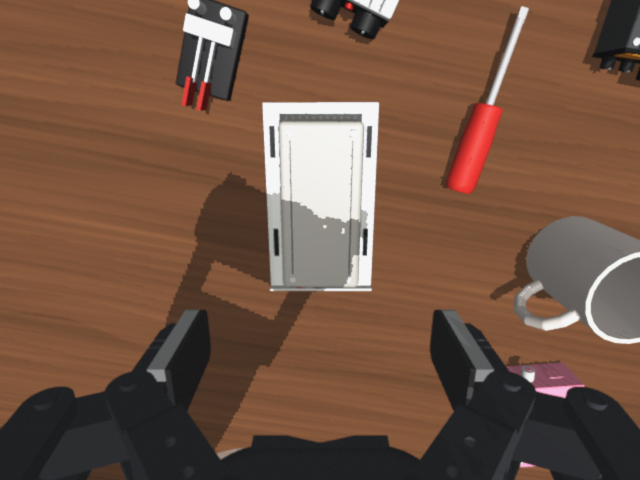

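```bash
python3 - <<'E'
from h import *
import pickle
c=pickle.load(open('w3.pkl','rb'))
pose(c,[(281,121),(362,121),(357,288),(283,288)],54,'bat')
a=np.radians(10.5);X=np.array([np.cos(a),np.sin(a)]);Y=np.array([-X[1],X[0]]);f=np.array([368.5,-10.8])
for l,w in [(140,33),(140,-33),(0,-33),(0,33)]: print(pix(c,[*(f+X*l+Y*w),54]).round(1))
g=c['color'][95:310,322].sum(1)//3; print(g[10:45],g[175:])
E
python3 -m pendant '0.052 0.0115 0 0.095;0.048 0.016 0 0.095;0.0495 0.02 0 0.095;0.043 0.024 0 0.092;0 0 0 0;0 0 0 0'; python3 - <<'E'
from h import *
import pickle
c=cap('wrist','w4.png');pickle.dump(c,open('w4.pkl','wb'))
goal((649,-5),-11)
E
```

```text
bat px [[278.6000061035156, 122.9000015258789], [361.29998779296875, 121.80000305175781], [357.0, 288.0], [283.0, 288.0]] ctr [436.9   2.4  54. ] front [368.7 -10.4  54. ] yaw 10.6 len 138.8 wid 63.5
[277. 121.]
[364.5 121.1]
[358.3 288.3]
[282.5 288.2]
[246 246 246 246 246 246 246 245 222 132 106 107 107 103  94  98 135 182
 212 225 236 242 243 243 243 243 243 243 243 243 243 243 243 242 242] [136 135 136 135 135 135 135 134 135 134 134 134 134 134 133 127 115 100
 122 156 143 108  93  91  91  89  87  84  88  89  90  89  91  91  91  90
  88  84  82  82]
time_s: 9.85
eef_pos: [629.6, -59.2, 213.8]
ee_rot: [-0.0, 0.995, -0.095, -0.001]
force: [0.3, 0.3, 0.7]
grip_width: 0.999
grip_force: 0.0
t 9.9 tcp [629.6 -59.  214.6] yaw -10.93 shift [ 0.0089 -0.0567 -0.    ] turn 0.0013 f [ 0.5 -0.2  0.4] gw 0.999 gf 0.0
```

View pics/w4.png

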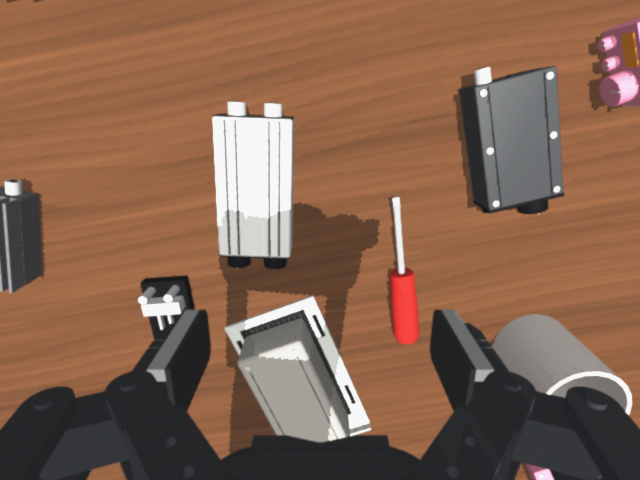

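```bash
python3 - <<'E'
from h import *
import pickle
c=pickle.load(open('w4.pkl','rb'))
P,y,f=pose(c,[(213,116),(293,118),(291,257),(219,256)],34,'tun')
pose(c,[(473,87),(556,68),(562,194),(481,210)],40,'trx')
goal(P[:2],y)
E
```

```text
tun px [[211.8000030517578, 116.4000015258789], [290.8999938964844, 118.69999694824219], [288.29998779296875, 257.29998779296875], [219.5, 254.3000030517578]] ctr [651.8  -4.9  34. ] front [593.7   8.6  34. ] yaw -13.16 len 119.2 wid 62.5
trx px [[473.0, 87.0], [556.0, 68.0], [562.0, 194.0], [481.0, 210.0]] ctr [ 650.2 -224.4   40. ] front [ 600.4 -225.7   40. ] yaw 1.59 len 99.8 wid 64.9
t 9.9 tcp [629.6 -59.  214.6] yaw -10.93 shift [ 0.0116 -0.0573 -0.    ] turn 0.039 f [ 0.5 -0.2  0.4] gw 0.999 gf 0.0
```

```bash
python3 -m pendant '0.0116 -0.0573 0 0;0 0 0 0.039;0 0 0.06 0;0 0 0.06 0;0 0 0.06 0;0 0 0.025 0;0 0 0.0116 0;0 0 0 0' 1; python3 -m pendant '0 0 0 0;0 0 0 0;0 0 0 0;0 0 0 0' 0 60; python3 - <<'E'
from h import *
goal((651.8,-4.9),-13.16)
E
```

```text
time_s: 10.9
eef_pos: [652.6, -5.2, -0.8]
ee_rot: [0.0, 0.993, -0.115, 0.0]
force: [-0.7, -0.6, -0.1]
grip_width: 0.999
grip_force: 0.0
time_s: 11.4
eef_pos: [653.6, -5.6, 0.6]
ee_rot: [0.0, 0.993, -0.115, 0.001]
force: [-0.8, 0.6, 5.8]
grip_width: 0.741
grip_force: 66.8
t 11.4 tcp [ 6.536e+02 -5.600e+00  6.000e-01] yaw -13.21 shift [-0.0019 -0.0003 -0.    ] turn -0.0009 f [-0.8  0.6  5.8] gw 0.741 gf 66.8
```

```bash
python3 -m pendant '0 0 -0.02 0;0 0 -0.04 0;0 0 -0.04 0;-0.055 0.0114 0 0;-0.055 0.0114 0 0;-0.055 0.0114 0 0;-0.055 0.0114 0 0;0 0 0 -0.138;0 0 0 -0.138;0 0 0 -0.138'; python3 -m pendant '0 0 0 0;0 0 0 0'; python3 - <<'E'
from h import *
goal((429,0.4),10.5,57)
E
```

```text
time_s: 12.65
eef_pos: [428.2, 0.3, 99.9]
ee_rot: [0.0, 0.996, 0.094, 0.001]
force: [-0.0, 0.6, -2.6]
grip_width: 0.74
grip_force: 67.0
time_s: 12.9
eef_pos: [428.1, 0.3, 99.2]
ee_rot: [0.0, 0.996, 0.09, 0.0]
force: [-0.5, -0.2, -2.7]
grip_width: 0.739
grip_force: 67.0
t 12.9 tcp [4.281e+02 3.000e-01 9.920e+01] yaw 10.35 shift [0.0008 0.0001 0.0422] turn -0.0026 f [-0.5 -0.2 -2.7] gw 0.739 gf 67.0
```

```bash
python3 -m pendant '0.0008 0.0001 0.03 -0.0026;0 0 0.01 0;0 0 0.002 0;0 0 0.001 0;0 0 0.001 0;0 0 0.001 0;0 0 0 0'; python3 - <<'E'
from h import *
goal((429,0.4),10.5,57)
E
```

```text
time_s: 13.78
eef_pos: [429.1, 0.3, 54.6]
ee_rot: [0.0, 0.996, 0.093, 0.0]
force: [-3.1, 0.6, 7.7]
grip_width: 0.741
grip_force: 68.6
t 13.78 tcp [4.291e+02 3.000e-01 5.460e+01] yaw 10.65 shift [-0.0001 -0.0001 -0.0024] turn 0.0026 f [-3.1  0.6  7.7] gw 0.741 gf 68.6
```

```bash
cat >> h.py <<'E'
def check(c,l,w,z,name):
    a=np.radians(10.5);X=np.array([np.cos(a),np.sin(a)]);Y=np.array([-X[1],X[0]]);f=np.array([368.5,-10.8])
    q=[pix(c,[*(f+X*i+Y*j),z]) for i,j in [(l,w/2),(l,-w/2),(0,-w/2),(0,w/2)]]
    print('pred',np.round(q,1).tolist()); pose(c,q,z,name)
E
python3 -m pendant '0 0 0 0;0 0 0 0;0 0 0 0;0 0 -0.02 0;0 0 -0.06 0;0 0 -0.06 0;0 0 -0.04 0;0 0 0 0;0 0 0 0' 1; python3 - <<'E'
from h import *
import pickle
c=cap('wrist','w5.png');pickle.dump(c,open('w5.pkl','wb'))
check(c,120,64,88,'tun')
goal((650.2,-224.4),1.6)
E
```

```text
time_s: 14.9
eef_pos: [428.4, 0.5, 232.7]
ee_rot: [-0.0, 0.996, 0.093, -0.001]
force: [0.2, -0.0, -1.0]
grip_width: 0.994
grip_force: 0.0
pred [[276.7, 137.1], [365.0, 137.3], [359.2, 286.7], [281.6, 286.6]]
tun px [[276.70001220703125, 137.10000610351562], [365.0, 137.3000030517578], [358.70001220703125, 286.20001220703125], [282.29998779296875, 285.70001220703125]] ctr [4.278e+02 2.000e-01 8.800e+01] front [369.2 -10.7  88. ] yaw 10.53 len 119.3 wid 63.5
t 14.95 tcp [428.3   0.5 232.4] yaw 10.65 shift [ 0.1765  0.262  -0.0007] turn 0.1579 f [-0.4  0.9  0.4] gw 0.996 gf 0.0
```

```bash
python3 -m pendant '0.0294 0.0437 0 0;0.0294 0.0437 0 0;0.0294 0.0437 0 0;0.0294 0.0437 0 0;0.0294 0.0437 0 0;0.0294 0.0437 0 0;0 0 0 0.158;0 0 0 0;0 0 0 0'; python3 - <<'E'
from h import *
import pickle
c=cap('wrist','w6.png');pickle.dump(c,open('w6.pkl','wb'))
goal((650.2,-224.4),1.6)
E
```

```text
time_s: 16.08
eef_pos: [650.4, -224.2, 233.3]
ee_rot: [-0.0, 1.0, 0.016, -0.0]
force: [0.1, -0.1, -0.6]
grip_width: 1.002
grip_force: 0.0
t 16.12 tcp [ 650.5 -224.2  233.7] yaw 1.76 shift [-0.0003  0.0002  0.    ] turn 0.0027 f [ 0.3 -0.4  0. ] gw 0.999 gf 0.0
```

View pics/w6.png

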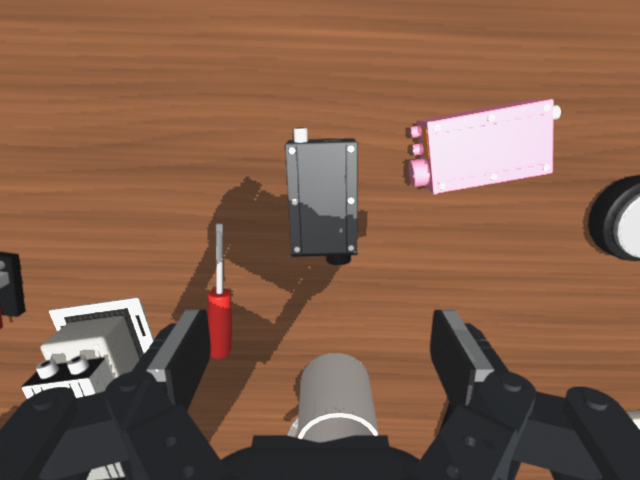

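```bash
python3 - <<'E'
from h import *
import pickle
c=pickle.load(open('w6.pkl','rb'))
P,y,f=pose(c,[(286,141),(357,140),(357,254),(292,256)],40,'trx')
goal(P[:2],y)
E
```

```text
trx px [[286.0, 141.0], [354.20001220703125, 142.6999969482422], [357.29998779296875, 254.3000030517578], [292.0, 256.0]] ctr [ 649.8 -226.2   40. ] front [ 598.1 -229.8   40. ] yaw 4.06 len 103.8 wid 59.5
t 16.12 tcp [ 650.5 -224.2  233.7] yaw 1.76 shift [-0.0007  0.0019 -0.    ] turn -0.0402 f [ 0.3 -0.4  0. ] gw 0.999 gf 0.0
```

```bash
python3 -m pendant '-0.0005 0.0019 0 -0.03;0 0 0.06 0;0 0 0.06 0;0 0 0.06 0;0 0 0.035 0;0 0 0.0165 0;0 0 0 0' 1; python3 -m pendant '0 0 0 0;0 0 0 0;0 0 0 0;0 0 0 0' 0 60; python3 - <<'E'
from h import *
goal((649.8,-226.2),3.3)
E
```

```text
time_s: 17.0
eef_pos: [650.2, -226.6, 2.2]
ee_rot: [-0.0, 1.0, 0.029, -0.0]
force: [1.0, -0.5, 1.1]
grip_width: 1.001
grip_force: 0.0
time_s: 17.5
eef_pos: [651.2, -227.1, 4.5]
ee_rot: [0.001, 1.0, 0.029, 0.002]
force: [-1.4, 0.2, 5.9]
grip_width: 0.718
grip_force: 66.7
t 17.5 tcp [ 651.2 -227.1    4.5] yaw 3.33 shift [-0.0014 -0.001  -0.    ] turn 0.0006 f [-1.4  0.2  5.9] gw 0.718 gf 66.7
```

```bash
python3 -m pendant '0 0 -0.025 0;0 0 -0.04 0;0 0 -0.04 0;0 0 -0.04 0;-0.0363 -0.0398 0 0;-0.0363 -0.0398 0 0;-0.0363 -0.0398 0 0;-0.0363 -0.0398 0 0;-0.0363 -0.0398 0 0;-0.0363 -0.0398 0 0'; python3 -m pendant '0 0 0 -0.125;0 0 0 0;0 0 0 0'; python3 - <<'E'
from h import *
goal((419.8,-1.3),10.5,95)
E
```

```text
time_s: 18.75
eef_pos: [417.5, 0.3, 147.5]
ee_rot: [0.0, 1.0, 0.029, 0.0]
force: [0.4, 0.4, -3.2]
grip_width: 0.718
grip_force: 66.9
time_s: 19.12
eef_pos: [419.3, -1.1, 147.3]
ee_rot: [0.0, 0.996, 0.09, 0.0]
force: [-0.0, 0.0, -4.3]
grip_width: 0.715
grip_force: 67.1
t 19.12 tcp [419.3  -1.1 147.3] yaw 10.32 shift [0.0005 0.0003 0.0523] turn -0.0031 f [-0.   0.  -4.3] gw 0.715 gf 67.1
```

```bash
python3 -m pendant '0.0005 0.0003 0.04 -0.003;0 0 0.01 0;0 0 0.002 0;0 0 0.001 0;0 0 0.001 0;0 0 0 0'; python3 - <<'E'
from h import *
goal((419.8,-1.3),10.5,92)
E
```

```text
time_s: 19.88
eef_pos: [419.7, -1.0, 93.6]
ee_rot: [0.0, 0.996, 0.093, 0.0]
force: [0.7, 0.5, -3.8]
grip_width: 0.717
grip_force: 67.6
t 19.88 tcp [419.7  -1.   93.6] yaw 10.65 shift [0.     0.0003 0.0016] turn 0.0026 f [ 0.7  0.5 -3.8] gw 0.717 gf 67.6
```

```bash
python3 -m pendant '0 0.0003 0.001 0.0026;0 0 0.0007 0;0 0 0 0'
```

```text
time_s: 20.25
eef_pos: [419.8, -1.3, 92.4]
ee_rot: [0.0, 0.996, 0.092, 0.0]
force: [-5.4, 0.6, 9.2]
grip_width: 0.716
grip_force: 69.8
```

```bash
python3 -m pendant '0 0 0 0;0 0 0 0;0 0 0 0;0 0 -0.02 0;0 0 -0.06 0;0 0 -0.06 0;0 0 -0.01 0;0 0 0 0;0 0 0 0' 1; python3 - <<'E'
from h import *
import pickle
c=cap('wrist','w7.png');pickle.dump(c,open('w7.pkl','wb'))
check(c,102,62,128,'trx')
goal((650.7,240.7),-22.8)
E
```

```text
time_s: 21.38
eef_pos: [419.0, -1.1, 239.9]
ee_rot: [-0.001, 0.996, 0.091, -0.001]
force: [-0.1, 1.1, -0.6]
grip_width: 1.001
grip_force: 0.0
pred [[273.4, 154.6], [368.6, 154.6], [363.0, 294.8], [278.9, 294.8]]
trx px [[274.1000061035156, 154.8000030517578], [368.6000061035156, 154.60000610351562], [362.70001220703125, 296.20001220703125], [278.20001220703125, 295.20001220703125]] ctr [418.3  -1.5 128. ] front [367.7 -10.6 128. ] yaw 10.16 len 102.7 wid 61.9
t 21.43 tcp [419.   -1.2 240. ] yaw 10.5 shift [ 0.2719 -0.1956 -0.0005] turn 0.5812 f [-0.6 -0.3  0.4] gw 1.002 gf 0.0
```

View pics/w7.png

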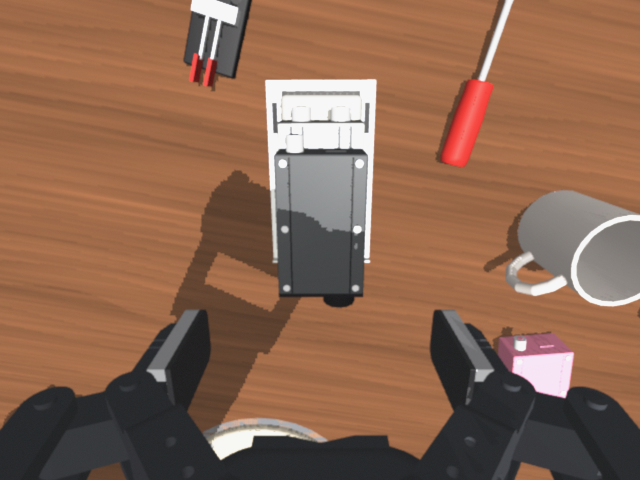

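```bash
python3 -m pendant '0.0453 -0.0326 0 0;0.0453 -0.0326 0 0;0.0453 -0.0326 0 0;0.0453 -0.0326 0 0;0.0453 -0.0326 0 0;0.0453 -0.0326 0 0;0 0 0 0.145;0 0 0 0.145;0 0 0 0.145;0 0 0 0.145'; python3 -m pendant '0 0 0.02 0;0 0 0 0;0 0 0 0';  python3 - <<'E'
from h import *
import pickle
c=cap('wrist','w8.png');pickle.dump(c,open('w8.pkl','wb'))
goal((650.7,240.7),-22.8)
E
```

```text
time_s: 22.68
eef_pos: [651.0, 240.5, 239.5]
ee_rot: [0.001, 0.98, -0.199, -0.001]
force: [0.5, -0.5, -0.1]
grip_width: 1.001
grip_force: 0.0
time_s: 23.05
eef_pos: [651.3, 240.6, 221.5]
ee_rot: [0.0, 0.98, -0.197, -0.0]
force: [-0.2, -0.1, 0.9]
grip_width: 1.003
grip_force: 0.0
t 23.1 tcp [651.4 240.6 221.8] yaw -22.72 shift [-0.0007  0.0002 -0.    ] turn 0.0014 f [-0.2 -0.4 -0.1] gw 0.999 gf 0.0
```

View pics/w8.png

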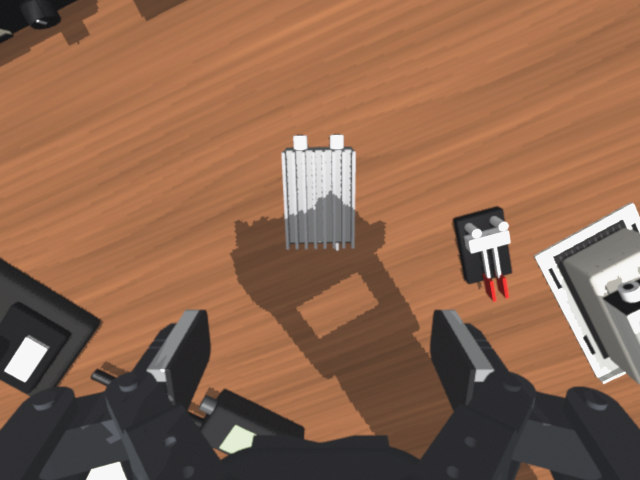

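```bash
python3 - <<'E'
from h import *
import pickle
c=pickle.load(open('w8.pkl','rb'))
P,y,f=pose(c,[(282.5,150),(355.5,149.5),(354,248),(286,249)],44,'amp')
P=np.array([ray(c,*q,44) for q in [(282.5,150),(355.5,149.5),(354,248),(286,249)]]);print(P.mean(0),P[0]+P[1]-P[2]-P[3])
goal(P.mean(0)[:2],y)
E
```

```text
amp px [[284.20001220703125, 151.8000030517578], [352.3999938964844, 150.5], [352.3999938964844, 248.60000610351562], [287.3999938964844, 249.6999969482422]] ctr [653.9 240.6  44. ] front [614.1 256.6  44. ] yaw -21.88 len 85.6 wid 56.7
[654.54160397 239.96144323  44.        ] [159.43602675 -65.14193529   0.        ]
t 23.1 tcp [651.4 240.6 221.8] yaw -22.72 shift [ 0.0032 -0.0006  0.    ] turn -0.0147 f [-0.2 -0.4 -0.1] gw 0.999 gf 0.0
```

```bash
python3 -m pendant '0.0029 -0.0005 0 -0.013;0 0 0.06 0;0 0 0.06 0;0 0 0.06 0;0 0 0.03 0;0 0 0.0145 0;0 0 0 0' 1; python3 -m pendant '0 0 0 0;0 0 0 0;0 0 0 0;0 0 0 0' 0 60; python3 - <<'E'
from h import *
goal((654.2,240.3),-22)
E
```

```text
time_s: 23.98
eef_pos: [654.3, 239.9, -2.9]
ee_rot: [-0.0, 0.982, -0.191, 0.0]
force: [-1.2, -0.5, 0.4]
grip_width: 1.002
grip_force: 0.0
time_s: 24.48
eef_pos: [655.1, 240.1, -1.0]
ee_rot: [-0.001, 0.982, -0.191, 0.001]
force: [-0.9, -0.9, 5.9]
grip_width: 0.696
grip_force: 65.7
t 24.48 tcp [655.1 240.1  -1. ] yaw -21.98 shift [-0.0009  0.0001 -0.    ] turn 0.0003 f [-0.9 -0.9  5.9] gw 0.696 gf 65.7
```

```bash
python3 -m pendant '0 0 -0.026 0;0 0 -0.04 0;0 0 -0.04 0;0 0 -0.04 0;0 0 -0.04 0;-0.0226 0.0528 0 0;-0.0226 0.0528 0 0;-0.0226 0.0528 0 0;-0.0226 0.0528 0 0;-0.0226 0.0528 0 0'; python3 -m pendant '-0.0226 0.0528 0 0;0 0 0 -0.142;0 0 0 -0.142;0 0 0 -0.142;0 0 0 -0.142;0 0 0 0;0 0 0 0'; python3 - <<'E'
from h import *
goal((410.4,-3.0),10.5,130)
E
```

```text
time_s: 25.72
eef_pos: [448.7, 36.4, 183.1]
ee_rot: [0.0, 0.982, -0.191, 0.0]
force: [1.3, -0.5, -3.5]
grip_width: 0.696
grip_force: 66.7
time_s: 26.6
eef_pos: [409.6, -3.0, 183.1]
ee_rot: [-0.0, 0.996, 0.091, 0.0]
force: [0.5, 0.0, -4.9]
grip_width: 0.699
grip_force: 67.3
t 26.6 tcp [409.6  -3.  183.1] yaw 10.4 shift [0.0008 0.0001 0.0531] turn -0.0017 f [ 0.5  0.  -4.9] gw 0.699 gf 67.3
```

```bash
python3 -m pendant '0.0008 0.0001 0.04 -0.0017;0 0 0.01 0;0 0 0.003 0;0 0 0.001 0;0 0 0.001 0;0 0 0 0;0 0 0 0'; python3 - <<'E'
from h import *
goal((410.4,-3.0),10.5,127)
E
```

```text
time_s: 27.48
eef_pos: [410.6, -3.1, 128.2]
ee_rot: [0.0, 0.996, 0.093, 0.0]
force: [-0.4, -0.2, -4.3]
grip_width: 0.692
grip_force: 67.3
t 27.48 tcp [410.6  -3.1 128.2] yaw 10.65 shift [-0.0002 -0.0001  0.0012] turn 0.0027 f [-0.4 -0.2 -4.3] gw 0.692 gf 67.3
```

```bash
python3 -m pendant '0 0 0.001 0.0027;0 0 0.0007 0;0 0 0 0'
```

```text
time_s: 27.85
eef_pos: [410.7, -3.1, 126.9]
ee_rot: [0.0, 0.996, 0.092, 0.0]
force: [-3.9, -0.1, 5.1]
grip_width: 0.693
grip_force: 68.8
```

```bash
python3 -m pendant '0 0 0 0;0 0 0 0;0 0 0 0;0 0 -0.02 0;0 0 -0.06 0;0 0 -0.06 0;0 0 -0.03 0;0 0 0 0;0 0 0 0;0 0 0 0' 1; python3 - <<'E'
from h import *
c=cap('wrist','w9.png')
check(c,84,60,172,'amp')
c=viewer.capture('scene');a=c['color'][130:330,200:440,::-1]
b=cv2.resize(c['color'][150:290,270:410,::-1].copy(),(520,520),interpolation=cv2.INTER_CUBIC)
w=cv2.imread('pics/w9.png')[60:360,180:460]
w=cv2.resize(w,(280,300)); o=np.zeros((520,800,3),np.uint8);o[:,:520]=b;o[:300,520:]=w;cv2.imwrite('pics/f.png',o)
E
```

```text
time_s: 29.1
eef_pos: [410.2, -3.0, 295.2]
ee_rot: [-0.0, 0.996, 0.092, -0.001]
force: [-0.1, -0.1, -0.4]
grip_width: 1.001
grip_force: 0.0
pred [[276.9, 165.9], [364.3, 165.8], [360.3, 277.2], [281.0, 277.3]]
amp px [[276.20001220703125, 165.8000030517578], [364.6000061035156, 165.5], [358.29998779296875, 278.0], [283.5, 277.1000061035156]] ctr [409.8  -3.2 172. ] front [368.3 -11.  172. ] yaw 10.76 len 84.4 wid 58.7
```

View pics/f.png

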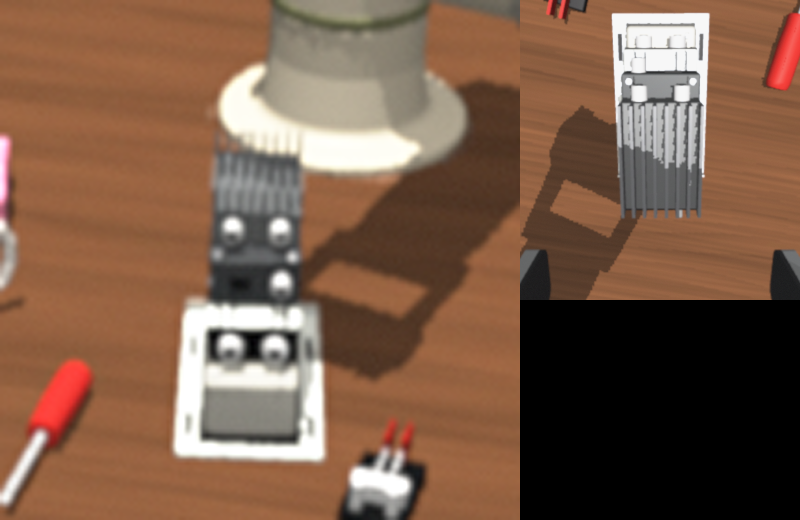

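The stack stands straight and in the right order. The amplifier's front measures (368.3, -11.0), against the pad's (368.5, -10.8), and the gripper is clear of everything.

```bash
python3 -c "
from rig import ctrl
print(ctrl.finish_job())"
```

```text
the job is handed in; nothing more can be done
None
```

The stack of battery, tuner, transceiver and amplifier stands on the pad in that order, with fronts measured within about 1 mm of the pad's front edge, and I handed the job in at about 29 s; no verdict came back.

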